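# Pop a tin from the camp dispenser and trap it

### The arm

A 7-joint arm with a two-finger parallel gripper is mounted at the origin on the work surface. World frame = base frame: x ahead of the robot, y to its left, z up, the work surface at z = 0. Lengths are in m, angles in rad, forces in N, time in s.
With the tool pointing down it reaches from about 0.425 to 1.025 m from the base axis. Payload 9.4 kg.
Tool frame: the origin (TCP) lies midway between the tips of the shut fingers; the grasp point (between the pads) lies 19 mm behind it; z points along the fingers, y is the line along which they close (so a half turn about z gives the same grasp; the last joint's range is limited). The gripper opens to 85 mm and grips with 20 to 120 N. Pads are 22 mm wide; open, the fingers measure 114 mm over their backs; the gripper's body (76 mm by 85 mm) begins 54 mm behind the grasp point. The pads swing forward as they close: fully open they stand 13 mm farther back than shut.
Start: joints at [1.121, 0.599, -0.003, 1.599, 0.002, 0.943, -0.08], TCP at [0.264, -0.675, 0.209] pointing down, gripper open.
Joint ranges: [-2.57, 2.57], [-0.35, 1.97], [-1.29, 1.29], [0.11, 2.56], [-1.05, 4.19], [0.11, 1.86], [-2.63, 2.63]. Speed limits (rad/s): [2.22, 2.22, 3.01, 3.01, 3.14, 3.14, 3.14].

### API

Orientations are given as a rotation vector (axis times angle).
In Python, from station import ctrl gives the robot as it stands.
- The arm moves only by the tool step_arm, never from a script. Its argument "moves" is a list of rows, each an object of numbers: "dx", "dy", "dz": the shift along the tool's x, y, z in m; "turn": the turn about the tool's z in rad; "grip": the opening, from 0 (shut) to 1 (fully open). In form: [{"dx": .., "dy": .., "dz": .., "turn": .., "grip": ..}, ...]. A call has exactly 8 rows; each row shifts and turns the commanded pose from where the row before left it, along the tool's axes as they then stand; what a row does not reach is not made up. A row lasts 1/12 s, in which the tool goes at most 41.7 mm and 7.16 degrees, less where a joint would pass 70% of its speed; a pose out of reach is approached as far as the arm can. A call with a gripper value outside its range is refused whole. The fingers move at their own pace and stop on an object; "newtons" is the grip in N (left out, the last holds). Time passes only in rows, so rows that do not move let the fingers close, or fill a call up. It gives the time, the measured TCP pose, the force, the opening and the grip force at its end, in the units of the state.
- ctrl.get_obs(): the state, without advancing time (a new reading comes with each control period).
- ctrl.capture(name): name is "side" or "top" or "wrist"; returns the picture (480x640x3 uint8, blue, green, red); there is no depth.
- ctrl.get_calibration(name): a dict with "camera_matrix" (3x3 intrinsics, pixels), "R" (3x3) and "t" (3): a world point X has camera coordinates R X + t. Camera axes: x right, y down, z forward; pixel columns grow to the right and rows downward; lengths in m; the calibration is good to about 2 mm. A picture is of the moment at which its call begins: read the wrist's pose just before it. get_calibration takes no time and is no camera call; for the wrist camera it gives the pose at the moment of the call.
- ctrl.job_done(): hands the job in; it is judged then, once.
The state is a dict: "t": time; "joint_positions": joint angles; "qvel": joint speeds; "effort": joint torques, N m; "eef_pos": TCP position; "ee_rot": TCP orientation; "force": force on the tool from outside, world axes, zero at the start; "wrist_torque": the same for the moment, N m; "grip_width": finger opening in m; "grasp_force": force on a finger pad.
Only numpy, scipy, OpenCV 4.12 (cv2) and the standard library are available. Lean on these libraries where they do the work, as an engineer would, in place of code of your own. Each camera call takes 0.05 s, during which the arm holds its last target. There are 200 camera calls.

### The job

Press the bar at the side of the tin dispenser down with one finger, so that the tin pops up out of its well, and with the other finger stop it on the ramp before it slides away off the end. The tin must come at least 10 mm out over the ramp, stay lying on the dispenser without being lifted, and the program finishes while the finger is still holding it there at rest. Leave everything else on the table where it stands.

Things in the scene. Friction and masses are not known exactly. Their poses are not given: they have to be found in the camera images.
- dispenser: fixed plywood tin dispenser, 185 mm long, 117 mm wide with its press bar, 97 mm high at the back. Origin on the table under the middle of the ramp's top edge; x points level to the high back end, y to the side with the press bar (always +y), z up. A tin lies in the well in the high half (x > 0); the open ramp slopes down towards -x
- ramp_edge (a point): middle of the ramp's top edge, on the white ramp surface, 50 mm above the table, where ramp and well meet; x up the slope (22 degrees), y level towards the bar, z square off the ramp. The slick ramp runs 90 mm down from here (x = 0 to -90 mm) to its open end; it is 56 mm wide between side cheeks 4 mm thick that stand 10 mm above it. The 8 mm deep well lies at x = 0 to 94 mm
- bar_top (a point): centre of the flat level top of the black press bar, 50 mm (along the ramp) by 40 mm (across), 50 mm above the table when up; beside the ramp, 62 mm from its middle line and 45 mm (level) downhill of the ramp edge. The ramp's middle beside it is 32 mm above the table: a fingertip level with the pressed bar top (40 mm) is 8 mm above the ramp there
- bar (a joint): press bar travel, m: 0 up, 0.010 fully down at its stop; springs back; about 4 N to start, 8 N fully down. The well's floor rises 1 mm per mm of travel: from 8 mm on the tin is free and at once slides down the ramp by its own weight, off the end in under half a second if nothing stops it
- tin_center (a point): centre of the flat oblong steel tin in the dispenser, 84 mm long (along the slope), 52 mm wide, 24 mm thick, about 180 g, with smooth sides; axes: x along its length (uphill), z square to its lid. In the well its centre is 44 mm uphill of the ramp edge and 4 mm off the ramp plane, its downhill end just behind the ramp edge
- tin: the same tin; origin at the centre of its underside
- spare_tin_a: spare flat tin, same make as the tin in the dispenser, lying loose on the table; origin at its underside; to be left alone
- spare_tin_b: second spare flat tin, lying loose on the table; origin at its underside; to be left alone
- mug: blue enamel mug, 76 mm across, 78 mm tall, beside the dispenser; origin at its underside; to be left alone
- jar: closed green glass jar, 64 mm across, 92 mm tall, beside the dispenser; origin at its underside; to be left alone
- pot: open steel pot, 170 mm across without its two side handles, 85 mm tall; origin at its underside; to be left alone
- sauce: yellow sauce bottle, 56 mm across, 170 mm tall; origin at its underside; to be left alone
- spatula: spatula lying on the table; origin at its underside; to be left alone

How it is judged:
On the way, in this order (a step that is already met when the one before it is completed fails the run):
1. the bar is pressed down far enough to pop the tin (more than 7 mm) (value of joint bar above 0.007 m).
2. the tin has come out over the ramp and is stopped there by a finger (x of tin_center in the frame of ramp_edge between -0.045 and 0.032 m and contact force between the fingers and tin above 0.03 N and linear speed of tin below 0.02 m/s), for 0.3 s.
At the end, for the whole second after the job is handed in: The tin rests (under 20 mm/s) flat (within 0.25 rad) on the ramp, its centre under 30 mm off the ramp surface, its downhill end at least 10 mm beyond the ramp edge and not past the open end (centre 32 mm uphill to 45 mm downhill of the edge), held by a finger (over 0.03 N) (all of step 2 and z of tin_center in the frame of ramp_edge below 0.03 m and angle between the z axis of tin and the z axis of ramp_edge, either way round below 0.25 rad); the arm keeps its last pose, push and grip.
It fails at once if the tin slides away (its centre more than 50 mm down the ramp from the ramp edge) (x of tin_center in the frame of ramp_edge below -0.05 m).
It fails at once if the tin is lifted off the dispenser (its centre more than 35 mm off the ramp surface) (z of tin_center in the frame of ramp_edge above 0.035 m).
It fails at once if another thing on the table is moved more than 25 mm (distance of any of spare_tin_a, spare_tin_b, mug, jar, pot, sauce, spatula from where it was at the start of the episode above 0.025 m).
It also fails if it takes over 32 s, if anything falls off the work surface, if the arm or the gripper's body presses on something with over 40 N, if the wrist force passes 120 N, or if a joint passes its speed limit or range.

## Working session

There is one attempt and no reset: what is moved stays moved. The work goes in short steps, Python scripts to look and compute and a tool call to move; the robot and the scene stay as the last step left them, time stands still between calls to the robot, and variables do not carry over. Pictures are saved under pics/ and viewed, at most 10 in all, crops included, and the job is handed in when it is done.

Besides the shell and the picture viewer there is one more tool, called after ">>>" as name([rows], argument=value, ...), one row to a line, values as JSON. step_arm: Moves the arm, as the interface text tells. Its arguments: {"type":"object","properties":{"moves":{"type":"array","items":{"type":"object","properties":{"dx":{"type":"number"},"dy":{"type":"number"},"dz":{"type":"number"},"turn":{"type":"number"},"grip":{"type":"number"}}}},"newtons":{"type":"number"}},"required":["moves"]}

```bash
mkdir -p pics
python3 - <<'E'
from station import ctrl
import cv2
for n in("top","side"):
    cv2.imwrite(f"pics/{n}0.png",ctrl.capture(n))
    c=ctrl.get_calibration(n);print(n,c)
o=ctrl.get_obs();print({k:o[k] for k in("t","eef_pos","ee_rot","grip_width","force")})
E
```

```text
top {'camera_matrix': array([[503.7466978 ,   0.        , 319.50303567],
       [  0.        , 503.7466978 , 241.43024089],
       [  0.        ,   0.        ,   1.        ]]), 'R': array([[-0.0067198 , -0.99996958,  0.00395952],
       [-0.99285467,  0.00620012, -0.11916859],
       [ 0.11914042, -0.00473201, -0.99286614]]), 't': array([-0.02660888,  0.52741197,  1.30035471])}
side {'camera_matrix': array([[458.64053999,   0.        , 316.46543456],
       [  0.        , 458.64053999, 242.94728636],
       [  0.        ,   0.        ,   1.        ]]), 'R': array([[-0.97752632, -0.21029093,  0.01483314],
       [-0.13634193,  0.57697528, -0.80530144],
       [ 0.16078923, -0.78922573, -0.59267999]]), 't': array([0.53168119, 0.15232083, 1.00799942])}
{'t': 0.1, 'eef_pos': array([ 0.26387978, -0.67478488,  0.20807964]), 'ee_rot': array([-3.08579576e+00, -5.82149721e-01,  6.57193227e-04]), 'grip_width': 0.085655842307311, 'force': array([0.64064379, 0.20821522, 0.23513086])}
```

View pics/top0.png

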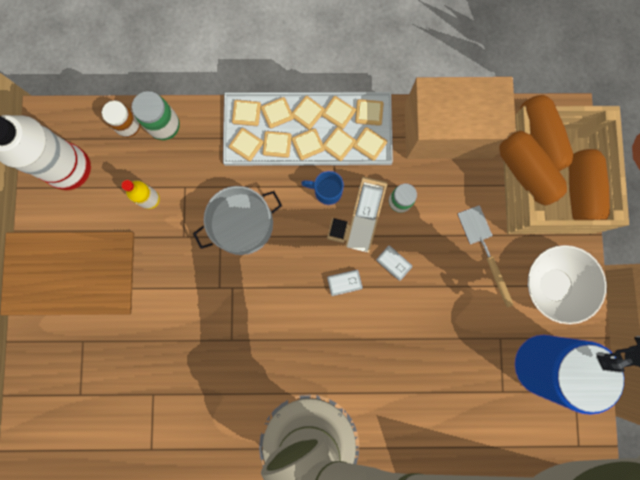

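View pics/side0.png

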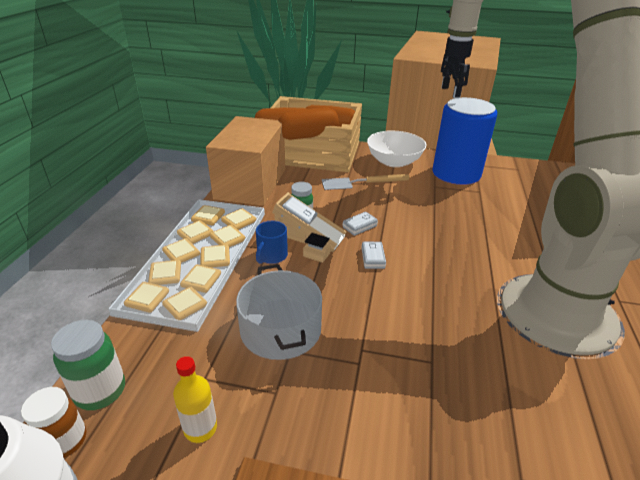

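Run:
```python
import cv2
a=cv2.imread("pics/top0.png")[165:265,300:420];cv2.imwrite("pics/top0c.png",cv2.resize(a,None,fx=6,fy=6,interpolation=2))
a=cv2.imread("pics/side0.png")[175:285,250:400];cv2.imwrite("pics/side0c.png",cv2.resize(a,None,fx=5,fy=5,interpolation=2))
```

```text
(no output)
```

View pics/top0c.png

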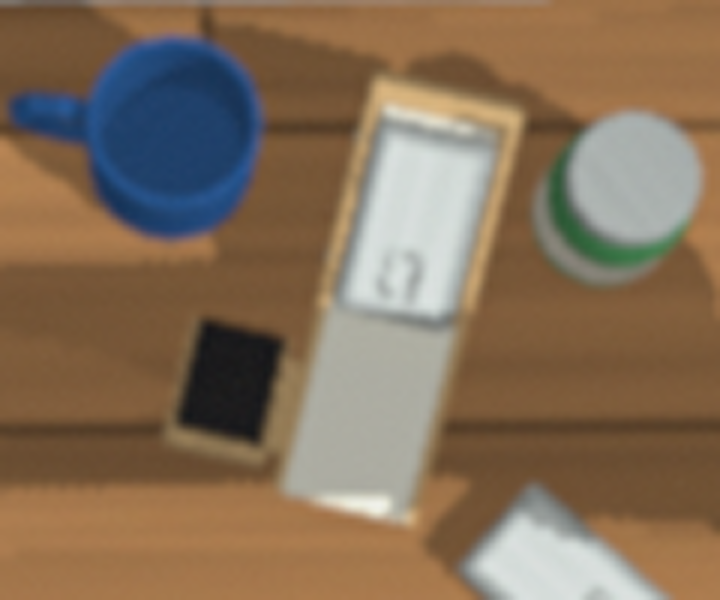

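View pics/side0c.png

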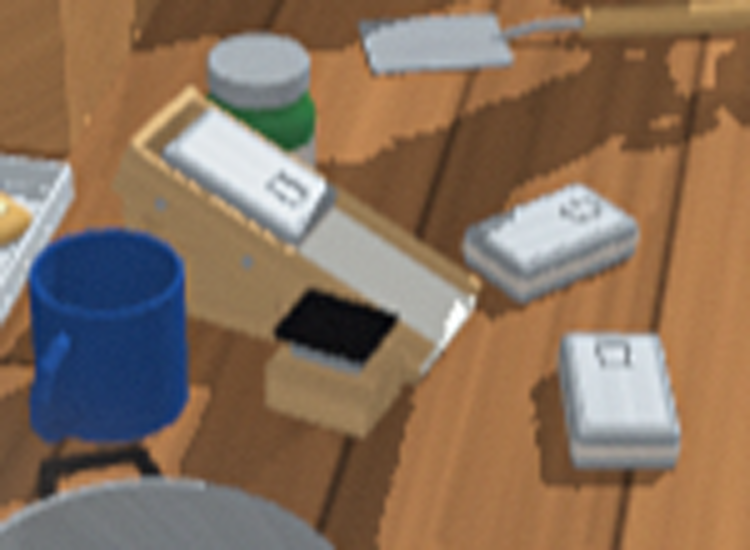

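```bash
cat > h.py <<'E'
import numpy as np,cv2
from station import ctrl
s,c=np.sin(np.radians(22)),np.cos(np.radians(22))
def ramp(x,y,z): return np.array([x*c-z*s,y,.05+x*s+z*c])
def proj(cal,X):
    q=np.asarray(X)@cal["R"].T+cal["t"];q=q@cal["camera_matrix"].T;return q[:,:2]/q[:,2:]
def world(p,P):
    C,S=np.cos(p[2]),np.sin(p[2]);P=np.asarray(P)
    return P@np.array([[C,S,0],[-S,C,0],[0,0,1]])+[p[0],p[1],0]
E
cat > fit.py <<'E'
from h import *
from scipy.optimize import least_squares
bar=[[-.02,.082,.05],[-.02,.042,.05],[-.07,.042,.05],[-.07,.082,.05]]
P=bar+[ramp(.086,.026,.016),ramp(.086,-.026,.016),ramp(.002,-.026,.016),ramp(.002,.026,.016)]
t=np.array([[203,320],[284,338],[262,444],[178,430],[383,125],[497,148],[452,320],[340,305]])/6+[300,165]
sd=np.array([[316,290],[397,316],[362,362],[277,332]])/5+[250,175]
ct,cs=[ctrl.get_calibration(n) for n in("top","side")]
# side bar corners: which is which: downhill->right, bar side (+y) -> bottom-left
Ps=[bar[1],bar[2],bar[3],bar[0]]
f=lambda p:np.r_[(proj(ct,world(p,P))-t).ravel(),(proj(cs,world(p,Ps))-sd).ravel()]
r=least_squares(f,[.75,-.1,0],loss="soft_l1");print(r.x,r.cost);print(f(r.x).reshape(-1,2).round(1))
o=ctrl.get_obs();R=cv2.Rodrigues(o["ee_rot"])[0];print(R.round(3),o["eef_pos"])
print("bar",world(r.x,[[-.045,.062,.05]]),"ramp -45",world(r.x,[[-.045,0,.032]]))
E
python3 fit.py
```

```text
[ 0.58674304 -0.15023616 -0.24460518] 7.046548555931705
[[-0.8 -0.5]
 [ 0.5  0. ]
 [-0.2  0.8]
 [-1.1 -0.5]
 [-0.3 -1.2]
 [ 0.6 -0.4]
 [-0.1  2.3]
 [-1.   0.1]
 [-0.8 -0.8]
 [ 1.1 -0.7]
 [ 1.2 -1.3]
 [-0.2 -0.9]]
[[ 0.931  0.364 -0.001]
 [ 0.364 -0.931  0.001]
 [-0.    -0.001 -1.   ]] [ 0.26387978 -0.67478488  0.20807964]
bar [[ 0.5580973  -0.07918392  0.05      ]] ramp -45 [[ 0.54308256 -0.13933837  0.032     ]]
```

>>> step_arm([
  {"dx": 0.029, "dy": -0.026, "dz": -0.005, "grip": 0.59},
  {"dx": 0.029, "dy": -0.026, "dz": -0.005, "grip": 0.59},
  {"dx": 0.029, "dy": -0.026, "dz": -0.005, "grip": 0.59},
  {"dx": 0.029, "dy": -0.026, "grip": 0.59},
  {"dx": 0.029, "dy": -0.026, "grip": 0.59},
  {"dx": 0.029, "dy": -0.026, "grip": 0.59},
  {"dx": 0.029, "dy": -0.026, "grip": 0.59},
  {"dx": 0.029, "dy": -0.026, "grip": 0.59},
], newtons=60)

```text
invalid input
```

>>> step_arm([
  {"dx": 0.029, "dy": -0.026, "grip": 0.59},
  {"dx": 0.029, "dy": -0.026, "grip": 0.59},
  {"dx": 0.029, "dy": -0.026, "grip": 0.59},
  {"dx": 0.029, "dy": -0.026, "grip": 0.59},
  {"dx": 0.029, "dy": -0.026, "grip": 0.59},
  {"dx": 0.029, "dy": -0.026, "grip": 0.59},
  {"dx": 0.029, "dy": -0.026, "grip": 0.59},
  {"dx": 0, "dy": 0, "grip": 0.59},
])

```text
invalid input
```

>>> step_arm([
  {"turn": 0.1, "grip": 0.59},
  {"turn": 0.1, "grip": 0.59},
  {"turn": 0.1, "grip": 0.59},
  {"turn": 0.1, "grip": 0.59},
  {"turn": 0.1, "grip": 0.59},
  {"turn": 0.1, "grip": 0.59},
  {"turn": 0.018, "grip": 0.59},
  {"grip": 0.59},
])

```text
invalid input
```

>>> step_arm([
  {"dx": 0.029, "dy": -0.026, "dz": -0.005, "turn": 0, "grip": 0.59},
  {"dx": 0.029, "dy": -0.026, "dz": -0.005, "turn": 0, "grip": 0.59},
  {"dx": 0.029, "dy": -0.026, "dz": -0.005, "turn": 0, "grip": 0.59},
  {"dx": 0.029, "dy": -0.026, "dz": 0, "turn": 0, "grip": 0.59},
  {"dx": 0.029, "dy": -0.026, "dz": 0, "turn": 0, "grip": 0.59},
  {"dx": 0.029, "dy": -0.026, "dz": 0, "turn": 0, "grip": 0.59},
  {"dx": 0.029, "dy": -0.026, "dz": 0, "turn": 0, "grip": 0.59},
  {"dx": 0.029, "dy": -0.026, "dz": 0, "turn": 0, "grip": 0.59},
], newtons=60)

```text
t: 0.77
eef_pos: [0.4047, -0.3951, 0.2237]
ee_rot: [-3.087, -0.582, 0.0]
force: [0.7, -0.5, -0.1]
grip_width: 0.0502
grasp_force: 0.0
```

>>> step_arm([
  {"dx": 0.029, "dy": -0.026, "dz": 0, "turn": 0, "grip": 0.59},
  {"dx": 0.029, "dy": -0.026, "dz": 0, "turn": 0, "grip": 0.59},
  {"dx": 0.029, "dy": -0.026, "dz": 0, "turn": 0, "grip": 0.59},
  {"dx": 0.029, "dy": -0.026, "dz": 0, "turn": 0, "grip": 0.59},
  {"dx": 0.029, "dy": -0.026, "dz": 0, "turn": 0, "grip": 0.59},
  {"dx": 0.029, "dy": -0.026, "dz": 0, "turn": 0, "grip": 0.59},
  {"dx": 0.029, "dy": -0.026, "dz": 0, "turn": 0, "grip": 0.59},
  {"dx": 0, "dy": 0, "dz": 0, "turn": 0.1, "grip": 0.59},
])

```text
t: 1.43
eef_pos: [0.5307, -0.1453, 0.2237]
ee_rot: [-3.107, -0.443, -0.004]
force: [0.7, 1.2, -0.3]
grip_width: 0.0502
grasp_force: 0.0
```

>>> step_arm([
  {"dx": 0, "dy": 0, "dz": 0.01, "turn": 0.1, "grip": 0.59},
  {"dx": 0, "dy": 0, "dz": 0.01, "turn": 0.1, "grip": 0.59},
  {"dx": 0, "dy": 0, "dz": 0.01, "turn": 0.1, "grip": 0.59},
  {"dx": 0, "dy": 0, "dz": 0.01, "turn": 0.1, "grip": 0.59},
  {"dx": 0, "dy": 0, "dz": 0.01, "turn": 0.1, "grip": 0.59},
  {"dx": 0, "dy": 0, "dz": 0.01, "turn": 0.018, "grip": 0.59},
  {"dx": 0, "dy": 0, "dz": 0, "turn": 0, "grip": 0.59},
  {"dx": 0, "dy": 0, "dz": 0, "turn": 0, "grip": 0.59},
])

```text
t: 2.1
eef_pos: [0.5268, -0.1534, 0.1634]
ee_rot: [-3.119, 0.379, 0.002]
force: [0.4, 0.4, -0.5]
grip_width: 0.0499
grasp_force: 0.0
```

Run:
```python
from h import *
o=ctrl.get_obs();R=cv2.Rodrigues(o["ee_rot"])[0];cal=ctrl.get_calibration("wrist")
im=ctrl.capture("wrist");p=[.5867,-.1502,-.2446]
Q=[[-.02,.082,.05],[-.02,.042,.05],[-.07,.042,.05],[-.07,.082,.05],ramp(0,.028,0),ramp(0,-.028,0),ramp(-.09,-.028,0),ramp(-.09,.028,0)]
uv=proj(cal,world(p,Q));print(uv.round())
for u in uv: cv2.drawMarker(im,tuple(int(v) for v in u),(0,0,255),1,8)
cv2.imwrite("pics/w1.png",im)
d=world(p,[[-.047,.030,0]])[0]-o["eef_pos"];print(o["eef_pos"],R.round(3),"tool shift",(R.T@(d*[1,1,0])))
```

```text
[[189. 182.]
 [238. 182.]
 [242. 241.]
 [195. 241.]
 [254. 156.]
 [326. 157.]
 [323. 244.]
 [264. 244.]]
[ 0.52679605 -0.15337273  0.1633694 ] [[ 0.971 -0.24  -0.001]
 [-0.24  -0.971  0.   ]
 [-0.001  0.    -1.   ]] tool shift [ 1.04783508e-02 -4.75575768e-02 -2.21736737e-05]
```

View pics/w1.png

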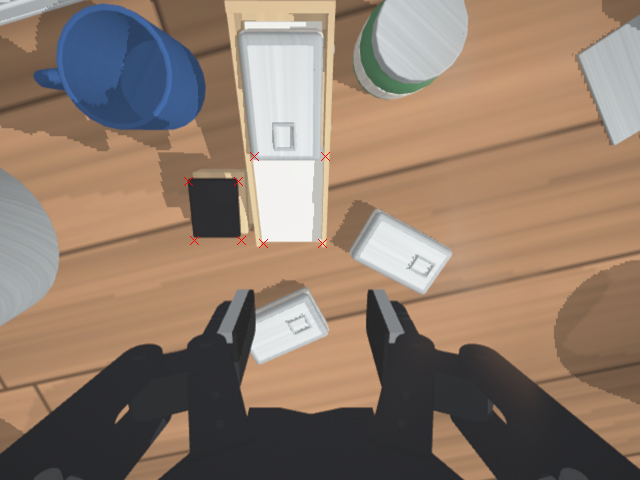

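>>> step_arm([
  {"dx": 0.0055, "dy": -0.024, "dz": 0, "turn": 0, "grip": 0.59},
  {"dx": 0.0055, "dy": -0.0235, "dz": 0, "turn": 0, "grip": 0.59},
  {"dx": 0, "dy": 0, "dz": 0.02, "turn": 0, "grip": 0.59},
  {"dx": 0, "dy": 0, "dz": 0.02, "turn": 0, "grip": 0.59},
  {"dx": 0, "dy": 0, "dz": 0.02, "turn": 0, "grip": 0.59},
  {"dx": 0, "dy": 0, "dz": 0.02, "turn": 0, "grip": 0.59},
  {"dx": 0, "dy": 0, "dz": 0.01, "turn": 0, "grip": 0.59},
  {"dx": 0, "dy": 0, "dz": 0, "turn": 0, "grip": 0.59},
])

```text
t: 2.82
eef_pos: [0.5485, -0.1101, 0.0725]
ee_rot: [-3.118, 0.382, 0.004]
force: [-0.6, -1.2, -0.1]
grip_width: 0.0505
grasp_force: 0.0
```

Run:
```python
from h import *
o=ctrl.get_obs();im=ctrl.capture("wrist");s=ctrl.capture("side")[175:275,250:385]
s=cv2.resize(s,(540,400),interpolation=2)
a=np.zeros((400,800,3),np.uint8);a[:,:540]=s;a[:,540:]=im[80:480,180:440];cv2.imwrite("pics/c2.png",a)
print(o["eef_pos"],o["force"])
```

```text
[ 0.54852055 -0.11006543  0.07248347] [-0.57625136 -1.22313241 -0.125886  ]
```

View pics/c2.png

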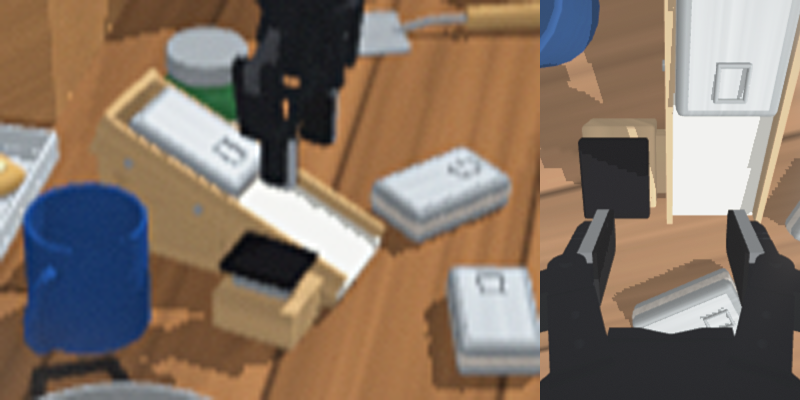

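Run:
```python
from h import *
o=ctrl.get_obs();R=cv2.Rodrigues(o["ee_rot"])[0];cal=ctrl.get_calibration("wrist")
for z in(0,-.005,-.01):
  for x in (.011,-.011):
    T=[[x,-.025,z],[x,.025,z],[x,-.037,z],[x,.037,z]]
    print(z,x,proj(cal,np.array(T)@R.T+o["eef_pos"]).round().tolist())
p=[.5867,-.1502,-.2446];print(world(p,[[0,0,0]]), (o["eef_pos"][:2]-p[:2])@np.array([[.970,.242],[-.242,.970]]))
```

```text
0 0.011 [[264.0, 265.0], [361.0, 265.0], [241.0, 265.0], [385.0, 265.0]]
0 -0.011 [[266.0, 303.0], [360.0, 303.0], [243.0, 303.0], [382.0, 304.0]]
-0.005 0.011 [[263.0, 269.0], [363.0, 269.0], [239.0, 269.0], [387.0, 269.0]]
-0.005 -0.011 [[265.0, 308.0], [361.0, 308.0], [242.0, 308.0], [384.0, 308.0]]
-0.01 0.011 [[262.0, 272.0], [364.0, 273.0], [237.0, 272.0], [389.0, 273.0]]
-0.01 -0.011 [[263.0, 313.0], [362.0, 313.0], [240.0, 313.0], [386.0, 313.0]]
[[ 0.5867 -0.1502  0.    ]] [-0.04560903  0.02965809]
```

>>> step_arm([
  {"dx": 0, "dy": 0, "dz": 0.003, "turn": 0, "grip": 0.59},
  {"dx": 0, "dy": 0, "dz": 0.003, "turn": 0, "grip": 0.59},
  {"dx": 0, "dy": 0, "dz": 0.003, "turn": 0, "grip": 0.59},
  {"dx": 0, "dy": 0, "dz": 0.003, "turn": 0, "grip": 0.59},
  {"dx": 0, "dy": 0, "dz": 0.003, "turn": 0, "grip": 0.59},
  {"dx": 0, "dy": 0, "dz": 0.003, "turn": 0, "grip": 0.59},
  {"dx": 0, "dy": 0, "dz": 0.003, "turn": 0, "grip": 0.59},
  {"dx": 0, "dy": 0, "dz": 0, "turn": 0, "grip": 0.59},
])

```text
t: 3.58
eef_pos: [0.549, -0.1101, 0.0522]
ee_rot: [3.118, -0.384, -0.001]
force: [-0.6, 0.4, -0.6]
grip_width: 0.0502
grasp_force: 0.0
```

>>> step_arm([
  {"dx": 0, "dy": 0, "dz": 0.001, "turn": 0, "grip": 0.59},
  {"dx": 0, "dy": 0, "dz": 0.001, "turn": 0, "grip": 0.59},
  {"dx": 0, "dy": 0, "dz": 0.001, "turn": 0, "grip": 0.59},
  {"dx": 0, "dy": 0, "dz": 0.001, "turn": 0, "grip": 0.59},
  {"dx": 0, "dy": 0, "dz": 0.001, "turn": 0, "grip": 0.59},
  {"dx": 0, "dy": 0, "dz": 0.001, "turn": 0, "grip": 0.59},
  {"dx": 0, "dy": 0, "dz": 0, "turn": 0, "grip": 0.59},
  {"dx": 0, "dy": 0, "dz": 0, "turn": 0, "grip": 0.59},
])

```text
t: 4.25
eef_pos: [0.5493, -0.1102, 0.0468]
ee_rot: [3.118, -0.384, -0.0]
force: [1.0, 0.2, 0.1]
grip_width: 0.0503
grasp_force: 0.0
```

Look before going lower.

Run:
```python
from h import *
im=ctrl.capture("wrist");s=ctrl.capture("side")[185:265,270:370]
s=cv2.resize(s,(500,400),interpolation=2)
a=np.zeros((400,800,3),np.uint8);a[:,:500]=s;a[:,500:]=im[80:480,160:460];cv2.imwrite("pics/c3.png",a)
```

```text
(no output)
```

View pics/c3.png

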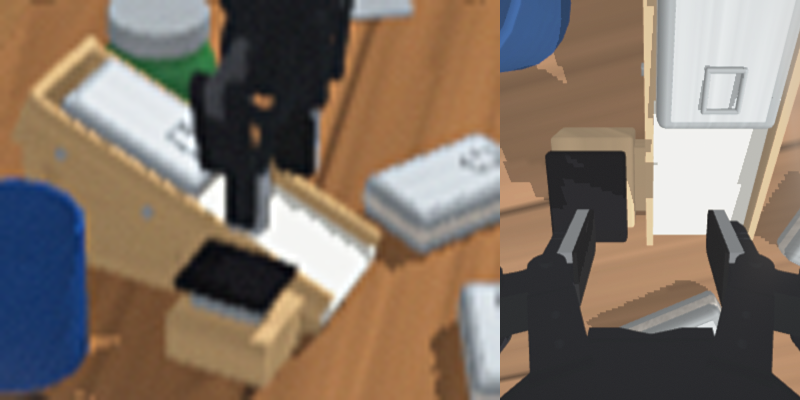

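>>> step_arm([
  {"dx": 0, "dy": 0, "dz": 0.001, "turn": 0, "grip": 0.59},
  {"dx": 0, "dy": 0, "dz": 0.001, "turn": 0, "grip": 0.59},
  {"dx": 0, "dy": 0, "dz": 0.001, "turn": 0, "grip": 0.59},
  {"dx": 0, "dy": 0, "dz": 0.001, "turn": 0, "grip": 0.59},
  {"dx": 0, "dy": 0, "dz": 0.001, "turn": 0, "grip": 0.59},
  {"dx": 0, "dy": 0, "dz": 0, "turn": 0, "grip": 0.59},
  {"dx": 0, "dy": 0, "dz": 0, "turn": 0, "grip": 0.59},
  {"dx": 0, "dy": 0, "dz": 0, "turn": 0, "grip": 0.59},
])

```text
t: 5.02
eef_pos: [0.5493, -0.1101, 0.0418]
ee_rot: [3.118, -0.384, -0.0]
force: [-0.6, -0.2, 0.2]
grip_width: 0.0506
grasp_force: 0.0
```

>>> step_arm([
  {"dx": 0, "dy": 0, "dz": 0.001, "turn": 0, "grip": 0.59},
  {"dx": 0, "dy": 0, "dz": 0.001, "turn": 0, "grip": 0.59},
  {"dx": 0, "dy": 0, "dz": 0.001, "turn": 0, "grip": 0.59},
  {"dx": 0, "dy": 0, "dz": 0.001, "turn": 0, "grip": 0.59},
  {"dx": 0, "dy": 0, "dz": 0.001, "turn": 0, "grip": 0.59},
  {"dx": 0, "dy": 0, "dz": 0, "turn": 0, "grip": 0.59},
  {"dx": 0, "dy": 0, "dz": 0, "turn": 0, "grip": 0.59},
  {"dx": 0, "dy": 0, "dz": 0, "turn": 0, "grip": 0.59},
])

```text
t: 5.68
eef_pos: [0.5493, -0.1101, 0.0369]
ee_rot: [3.118, -0.384, -0.0]
force: [0.1, -0.6, 0.8]
grip_width: 0.0504
grasp_force: 0.0
```

Run:
```python
from h import *
im=ctrl.capture("wrist")[190:390,200:400];s=ctrl.capture("side")[195:255,290:350]
a=np.hstack([cv2.resize(s,(400,400),interpolation=2),cv2.resize(im,(400,400),interpolation=2)]);cv2.imwrite("pics/c4.png",a)
o=ctrl.get_obs();R=cv2.Rodrigues(o["ee_rot"])[0];cal=ctrl.get_calibration("side")
for z in(0,-.01,-.02):print(z,proj(cal,np.array([[x,y,z] for y in(-.025,-.037) for x in(.011,-.011)])@R.T+o["eef_pos"]).round(1).tolist())
```

```text
0 [[315.5, 240.7], [323.4, 243.1], [313.3, 243.2], [321.3, 245.6]]
-0.01 [[315.5, 237.4], [323.5, 239.8], [313.4, 239.9], [321.4, 242.4]]
-0.02 [[315.6, 234.1], [323.6, 236.5], [313.4, 236.7], [321.5, 239.1]]
```

View pics/c4.png

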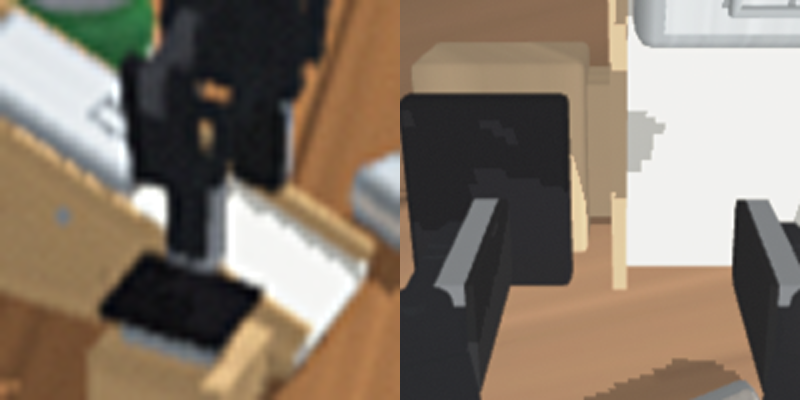

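>>> step_arm([
  {"dx": 0.003, "dy": 0, "dz": 0, "turn": 0, "grip": 0.59},
  {"dx": 0, "dy": 0, "dz": 0.001, "turn": 0, "grip": 0.59},
  {"dx": 0, "dy": 0, "dz": 0.001, "turn": 0, "grip": 0.59},
  {"dx": 0, "dy": 0, "dz": 0.001, "turn": 0, "grip": 0.59},
  {"dx": 0, "dy": 0, "dz": 0.001, "turn": 0, "grip": 0.59},
  {"dx": 0, "dy": 0, "dz": 0.001, "turn": 0, "grip": 0.59},
  {"dx": 0, "dy": 0, "dz": 0, "turn": 0, "grip": 0.59},
  {"dx": 0, "dy": 0, "dz": 0, "turn": 0, "grip": 0.59},
])

```text
t: 6.45
eef_pos: [0.5521, -0.1109, 0.0317]
ee_rot: [3.118, -0.384, -0.0]
force: [0.3, -0.1, 0.7]
grip_width: 0.0503
grasp_force: 0.0
```

>>> step_arm([
  {"dx": 0, "dy": 0, "dz": 0.001, "turn": 0, "grip": 0.59},
  {"dx": 0, "dy": 0, "dz": 0.001, "turn": 0, "grip": 0.59},
  {"dx": 0, "dy": 0, "dz": 0.001, "turn": 0, "grip": 0.59},
  {"dx": 0, "dy": 0, "dz": 0.001, "turn": 0, "grip": 0.59},
  {"dx": 0, "dy": 0, "dz": 0, "turn": 0, "grip": 0.59},
  {"dx": 0, "dy": 0, "dz": 0, "turn": 0, "grip": 0.59},
  {"dx": 0, "dy": 0, "dz": 0, "turn": 0, "grip": 0.59},
  {"dx": 0, "dy": 0, "dz": 0, "turn": 0, "grip": 0.59},
])

```text
t: 7.12
eef_pos: [0.5522, -0.1109, 0.0279]
ee_rot: [3.118, -0.384, -0.0]
force: [0.4, 0.3, 0.5]
grip_width: 0.0509
grasp_force: 0.0
```

>>> step_arm([
  {"dx": 0, "dy": 0, "dz": 0.001, "turn": 0, "grip": 0.59},
  {"dx": 0, "dy": 0, "dz": 0.001, "turn": 0, "grip": 0.59},
  {"dx": 0, "dy": 0, "dz": 0.001, "turn": 0, "grip": 0.59},
  {"dx": 0, "dy": 0, "dz": 0.001, "turn": 0, "grip": 0.59},
  {"dx": 0, "dy": 0, "dz": 0, "turn": 0, "grip": 0.59},
  {"dx": 0, "dy": 0, "dz": 0, "turn": 0, "grip": 0.59},
  {"dx": 0, "dy": 0, "dz": 0, "turn": 0, "grip": 0.59},
  {"dx": 0, "dy": 0, "dz": 0, "turn": 0, "grip": 0.59},
])

```text
t: 7.78
eef_pos: [0.5522, -0.1109, 0.024]
ee_rot: [-3.118, 0.384, -0.0]
force: [-1.6, 0.4, 4.3]
grip_width: 0.0508
grasp_force: 2.1
```

>>> step_arm([
  {"dx": 0, "dy": 0, "dz": 0.001, "turn": 0, "grip": 0.59},
  {"dx": 0, "dy": 0, "dz": 0.001, "turn": 0, "grip": 0.59},
  {"dx": 0, "dy": 0, "dz": 0.001, "turn": 0, "grip": 0.59},
  {"dx": 0, "dy": 0, "dz": 0.001, "turn": 0, "grip": 0.59},
  {"dx": 0, "dy": 0, "dz": 0, "turn": 0, "grip": 0.59},
  {"dx": 0, "dy": 0, "dz": 0, "turn": 0, "grip": 0.59},
  {"dx": 0, "dy": 0, "dz": 0, "turn": 0, "grip": 0.59},
  {"dx": 0, "dy": 0, "dz": 0, "turn": 0, "grip": 0.59},
])

```text
t: 8.45
eef_pos: [0.5522, -0.1109, 0.0198]
ee_rot: [-3.118, 0.384, 0.0]
force: [-1.8, 0.1, 5.3]
grip_width: 0.0504
grasp_force: 2.8
```

Run:
```python
from h import *
o=ctrl.get_obs();print(o["wrist_torque"],o["force"],o["eef_pos"])
im=ctrl.capture("wrist")[190:390,180:440];s=ctrl.capture("side")[195:255,290:350]
a=np.hstack([cv2.resize(s,(280,400),interpolation=2),cv2.resize(im,(520,400),interpolation=2)]);cv2.imwrite("pics/c5.png",a)
```

```text
[0.21368108 0.15140606 0.01057623] [-1.75760581  0.09834642  5.31258813] [ 0.55222252 -0.11085481  0.0198471 ]
```

View pics/c5.png

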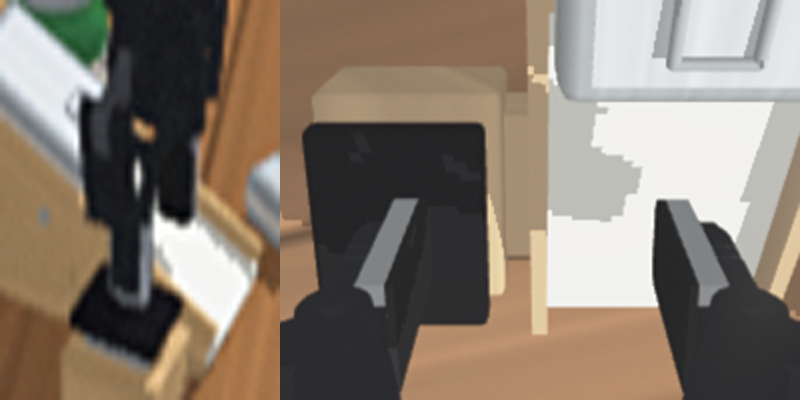

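>>> step_arm([
  {"dx": 0, "dy": 0, "dz": 0.001, "turn": 0, "grip": 0.59},
  {"dx": 0, "dy": 0, "dz": 0.001, "turn": 0, "grip": 0.59},
  {"dx": 0, "dy": 0, "dz": 0.001, "turn": 0, "grip": 0.59},
  {"dx": 0, "dy": 0, "dz": 0.001, "turn": 0, "grip": 0.59},
  {"dx": 0, "dy": 0, "dz": 0, "turn": 0, "grip": 0.59},
  {"dx": 0, "dy": 0, "dz": 0, "turn": 0, "grip": 0.59},
  {"dx": 0, "dy": 0, "dz": 0, "turn": 0, "grip": 0.59},
  {"dx": 0, "dy": 0, "dz": 0, "turn": 0, "grip": 0.59},
])

```text
t: 9.22
eef_pos: [0.5523, -0.1108, 0.0159]
ee_rot: [-3.118, 0.384, -0.0]
force: [-0.9, 0.5, 7.3]
grip_width: 0.0504
grasp_force: 4.0
```

>>> step_arm([
  {"dx": 0, "dy": 0, "dz": 0.001, "turn": 0, "grip": 0.59},
  {"dx": 0, "dy": 0, "dz": 0.001, "turn": 0, "grip": 0.59},
  {"dx": 0, "dy": 0, "dz": 0, "turn": 0, "grip": 0.59},
  {"dx": 0, "dy": 0, "dz": 0, "turn": 0, "grip": 0.59},
  {"dx": 0, "dy": 0, "dz": 0, "turn": 0, "grip": 0.59},
  {"dx": 0, "dy": 0, "dz": 0, "turn": 0, "grip": 0.59},
  {"dx": 0, "dy": 0, "dz": 0, "turn": 0, "grip": 0.59},
  {"dx": 0, "dy": 0, "dz": 0, "turn": 0, "grip": 0.59},
])

```text
t: 9.88
eef_pos: [0.5522, -0.1108, 0.0145]
ee_rot: [-3.118, 0.385, -0.0]
force: [-3.5, 0.6, 14.0]
grip_width: 0.0505
grasp_force: 7.8
```

Run:
```python
from h import *
o=ctrl.get_obs();print(o["wrist_torque"],o["force"],o["eef_pos"])
im=ctrl.capture("wrist")[130:390,180:440];s=ctrl.capture("side")[175:275,270:370]
a=np.hstack([cv2.resize(s,(400,400),interpolation=2),cv2.resize(im,(400,400),interpolation=2)]);cv2.imwrite("pics/c6.png",a)
```

```text
[ 0.47676494  0.46568095 -0.09373601] [-3.4544392   0.55907397 13.96523968] [ 0.55221749 -0.11083352  0.01448738]
```

View pics/c6.png

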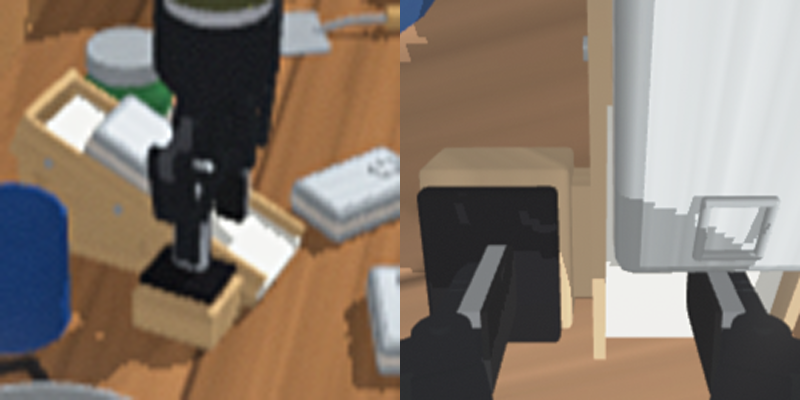

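>>> step_arm([
  {"dx": 0, "dy": 0, "dz": 0, "turn": 0, "grip": 0.59},
  {"dx": 0, "dy": 0, "dz": 0, "turn": 0, "grip": 0.59},
  {"dx": 0, "dy": 0, "dz": 0, "turn": 0, "grip": 0.59},
  {"dx": 0, "dy": 0, "dz": 0, "turn": 0, "grip": 0.59},
  {"dx": 0, "dy": 0, "dz": 0, "turn": 0, "grip": 0.59},
  {"dx": 0, "dy": 0, "dz": 0, "turn": 0, "grip": 0.59},
  {"dx": 0, "dy": 0, "dz": 0, "turn": 0, "grip": 0.59},
  {"dx": 0, "dy": 0, "dz": 0, "turn": 0, "grip": 0.59},
])

```text
t: 10.65
eef_pos: [0.5522, -0.1108, 0.0145]
ee_rot: [-3.118, 0.385, -0.001]
force: [-2.6, 1.5, 13.5]
grip_width: 0.0503
grasp_force: 7.8
```

```bash
python3 -c "
from station import ctrl
print(ctrl.job_done())"
```

```text
the job is handed in; nothing more can be done
None
```

I pressed the bar down to its stop, the tin popped out and slid onto the ramp, and the other finger stopped it there; I handed the job in at about 10.7 s with the finger still in place (the hand-in returned no verdict).

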